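# Press a bush home with the arbor press

## Task

Press the bronze bush home on the bench arbor press: with a fingertip push the steel link back along its nest until its eye is against the end stop under the ram, then push the press's red-knobbed lever down until the bush's flange is seated on the eye, and let the lever come back up to the top. Only push: do not lift the link, do not push on the bush itself, and leave the spare bush, the hammer and the oil bottle where they are.

Things in the scene. Friction and masses are not known exactly. Their poses are not given: they have to be found in the camera images.
- press: blue arbor press fixed to the bench, 215 x 110 mm, 235 mm high. Origin: on the bench under the ram's axis. x points from its open front to the column at the back (the front looks roughly to the robot's right), y to the left of a worker facing its front, z up. Base: x -85 to 125 mm, top z = 34. Head over the work: x -32 to 125, y -35 to 53, z 148 to 235 mm; ram top z = 282 mm.
- nest_stop (a point): centre of the end stop's face at the nest floor, x = 22.5, z = 44 mm in the press frame. Aluminium nest on the base: floor at z = 44 mm from x = -105 to 45 mm; two guide bars along x, 10 mm high, 47 mm apart, ending at x = -102 mm; end stop 18 mm high. A link against the stop has its eye centred under the ram.
- link: loose dark steel link lying between the guide bars, 0.5 to 0.8 kg. Origin: underside of its eye's centre; axes as the press's. Eye at the back: round boss 44 mm diameter, 22 mm high. A flat bar 44 mm wide, 14 mm high runs from it to the front end face at x = -120 mm, which overhangs the nest: push there. Starts 25 to 45 mm short of the stop; slides with 2 to 6 N.
- bush: bronze flanged bush started in the link's eye: flange 28 mm diameter, 4 mm thick; body 20 mm diameter. Origin: centre of the flange's underside, z up. That starts 6.5 to 8 mm above the eye's top (28.5 to 30 mm above the link's origin); seated it is at 22 mm, a hard stop. The tight fit takes about 70 N to move and stays where it is left.
- lever (a joint): lever angle, rad: 0 = up at its top stop, bar 58 degrees above level and pointing to the press's front; grows as it is pushed forward and down, 1.15 at most. Ram goes down 12 mm per rad: meets the bush at 0.33 to 0.46, seats it at about 1.0 (bar level), where it goes hard. A spring lifts it back to 0 when let go. Push near the knob: 2 to 4 N free, 7 to 12 N moving the bush; 15 to 20 N is plenty.
- lever_knob (a point): centre of the red ball knob (28 mm diameter) at the end of the lever's round steel bar (12 mm diameter), 165 mm from the pivot. The bar swings in the upright plane y = -62 mm of the press frame, beside the head. Push on the bar's upper (back) side, within 50 mm of the knob.
- lever_pivot (a point): point on the lever's pivot axis in the plane of the bar, at x = 22, y = -62, z = 190 mm of the press frame; the axis runs along the press's y. Hub 38 mm in diameter, 36 mm long.
- ram_foot (a point): centre of the lower end of the 20 mm square steel ram: 82 mm above the bench with the lever up, 4 to 5.5 mm above the top of the bush
- spare_bush: second bronze bush, loose, standing on the bench flange up, 28 mm diameter, 24 mm high; origin at its underside. Leave alone.
- hammer: loose hammer lying on the bench, about 260 mm long, 26 mm high; origin at its underside, handle to its -x. Leave alone.
- oil_bottle: loose white oil bottle with red cap, 52 mm diameter, 140 mm high; origin at its underside. Leave alone.
Things that resemble listed ones, but are neither listed nor needed, are in the scene too. Of the things that look like the link, the largest one is meant.

How it is judged:
On the way, in this order (a step that is already met when the one before it is completed fails the run):
1. the link is against the end stop, the bush not yet pressed and the lever still up (x of link in the frame of press above -0.003 m and z of bush in the frame of link above 0.027 m and value of joint lever below 0.25 rad), for 0.2 s.
2. the lever is pushed down and the bush seated in the link at the stop (x of link in the frame of press above -0.003 m and z of bush in the frame of link below 0.0235 m and value of joint lever above 0.8 rad), for 0.1 s.
At the end, for the whole second after the job is handed in: the flange is seated on the eye (within 1.5 mm), the link lies flat in the nest with its eye within 3 mm of the end stop, the lever is back within 0.1 rad of its top stop, all at rest (x of link in the frame of press above -0.003 m and z of bush in the frame of link below 0.0235 m and value of joint lever below 0.1 rad and z of link in the frame of press below 0.05 m and angle between link's own z axis and vertical below 0.1 rad and linear speed of link below 0.01 m/s); the robot touches nothing.
It fails at once if the link is lifted or tipped out of the nest (height (world z) of link above 0.051 m or angle between link's own z axis and vertical above 0.15 rad).
It fails at once if the robot pushes on the bush itself (contact force between any of the fingers, the arm and bush above 2 N).
It fails at once if the spare bush is moved (distance of spare_bush from where it was at the start of the episode above 0.025 m).
It fails at once if the hammer is moved (distance of hammer from where it was at the start of the episode above 0.025 m).
It fails at once if the oil bottle is moved (distance of oil_bottle from where it was at the start of the episode above 0.025 m).
It also fails if it takes over 67 s, if anything falls off the work surface, if the arm or the gripper's body presses on something with over 40 N, if the wrist force passes 120 N, or if a joint passes its speed limit or range.

## Robot

A 7-joint arm with a two-finger parallel gripper is mounted at the origin on the work surface. World frame = base frame: x ahead of the robot, y to its left, z up, the work surface at z = 0. Lengths are in m, angles in rad, forces in N, time in s.
With the tool pointing down it reaches from about 0.35 to 0.9 m from the base axis. Payload 19.9 kg.
Tool frame: the origin (TCP) lies on the centre line of the jaws, within the pads' length; the fingertips stand 17 mm ahead of it and the grasp point (between the pads) lies 2 mm behind it; z points along the fingers, y is the line along which they close (so a half turn about z gives the same grasp; the last joint's range is limited). The gripper opens to 85 mm and grips with 20 to 120 N. Pads are 22 mm wide; open, the fingers measure 114 mm over their backs; the gripper's body (76 mm by 85 mm) begins 54 mm behind the grasp point. The pads swing forward as they close: fully open they stand 13 mm farther back than shut.
Start: joints at [1.226, 0.417, -0.01, 1.614, 0.005, 1.111, -0.053], TCP at [0.186, -0.597, 0.248] pointing down, gripper open.
Joint ranges: [-2.81, 2.81], [-0.39, 2.02], [-1.27, 1.25], [0.06, 2.57], [-1.19, 4.33], [0.19, 2], [-2.82, 2.82]. Speed limits (rad/s): [1.89, 1.89, 2.39, 2.39, 3.01, 3.01, 3.01].

## Interface

Orientations are given as a unit quaternion [x, y, z, w].
In Python, from cell import manip gives the robot as it stands.
- The arm moves only by the tool apply_moves, never from a script. Its argument "series" is a list of rows, each an object of numbers: "gripper": the finger opening in mm, from 0 to 85.4; "tx", "ty", "tz": the shift along the tool's x, y, z scaled (see below); "yaw": the turn about the tool's z scaled (see below). A call has 1 to 12 rows; each row is the pose to reach, as a shift and turn from the pose commanded when the call began, along the tool's axes at that moment, turning the shorter way round; what a row does not reach only later rows make up. The controller multiplies each number of a shift by 40 cm and each number of a turn by 180 degrees. A row lasts 1/8 s, in which the tool goes at most 62.5 mm and 10.7 degrees, less where a joint would pass 70% of its speed; a pose out of reach is approached as far as the arm can. A call with a number of a shift or a turn outside -1 to 1 is refused whole. A call with a gripper value outside its range is refused whole. The fingers move at their own pace and stop on an object; "force" is the grip in N (left out, the last holds). Time passes only in rows, so rows that repeat a pose let the fingers close. It gives the time, the measured TCP pose, the force, the opening and the grip force at its end, in the units of the state.
- manip.sense(): the state, without advancing time (a new reading comes with each control period).
- manip.grab_frame(name): name is "side" or "top"; returns a dict with "frame" (420x560x3 uint8, red, green, blue), "range_z" (420x560 float32, m along the optical axis (not along the pixel's ray), 0 where there is no reading), "vfov" (degrees; the focal length in pixels is half the picture's height over the tangent of half this angle, whatever the lens; pixels are square), "cx", "cy" (the principal point, pixels), "origin" and "orientation" of the camera in the world. Camera axes: x right, y down, z forward; pixel columns grow to the right and rows downward; lengths in m; the calibration is good to about 2 mm. A picture is of the moment at which its call begins.
- manip.close_job(): hands the job in; it is judged then, once.
The state is a dict: "time_s": time; "q": joint angles; "joint_vel": joint speeds; "joint_efforts": joint torques, N m; "eef_pos": TCP position; "tool_rot": TCP orientation; "ft_force": force on the tool from outside, world axes, zero at the start; "wrist_torque": the same for the moment, N m; "gripper_width": opening from 0.0 (shut) to 1.0 (fully open); "gripper_force": force on a finger pad.
Only numpy, scipy, OpenCV 4.12 (cv2) and the standard library are available. Lean on these libraries where they do the work, as an engineer would, in place of code of your own. Each camera call takes 0.05 s, during which the arm holds its last target. There are 200 camera calls.

## Working session

There is one attempt and no reset: what is moved stays moved. The work goes in short steps, Python scripts to look and compute and a tool call to move; the robot and the scene stay as the last step left them, time stands still between calls to the robot, and variables do not carry over. Pictures are saved under pics/ and viewed, at most 11 in all, crops included, and the job is handed in when it is done.

Besides the shell and the picture viewer there is one more tool, called in YAML: its name, and indented under it one key for each argument. apply_moves: Moves the arm, as the interface text tells. Shifts and turns lie within -1 to 1; 1 stands for 40 cm of shift or 180 degrees of turn. Its arguments: {"type":"object","properties":{"series":{"type":"array"},"force":{"type":"number"}},"required":["series"]}

```bash
mkdir -p pics; cat > h.py <<'E'
from cell import manip
import numpy as np, cv2
from scipy.spatial.transform import Rotation as R
def grab(n,save=True):
    f=manip.grab_frame(n); np.savez(f'{n}.npz',**f)
    return f
def load(n): return dict(np.load(f'{n}.npz'))
def cloud(f):
    h,w=f['range_z'].shape; fl=h/2/np.tan(np.radians(float(f['vfov']))/2)
    v,u=np.mgrid[:h,:w]; z=f['range_z']
    p=np.stack([(u-f['cx'])/fl*z,(v-f['cy'])/fl*z,z],-1)
    o=np.asarray(f['orientation']); r=R.from_quat(o).as_matrix() if o.size==4 else o
    P=p@r.T+f['origin']; P[z==0]=np.nan; return P
E
python3 - <<'E'
from h import *
for n in('side','top'):
    f=grab(n); cv2.imwrite(f'pics/{n}0.png',cv2.resize(f['frame'][...,::-1],(800,600),interpolation=cv2.INTER_CUBIC))
    print(n,f['vfov'],f['cx'],f['cy'],f['origin'],f['orientation'])
print(manip.sense())
E
```

```text
side 49.07433376283002 271.68289357196824 211.6977976753482 [0.62593501 0.53210373 0.92891766] [ 0.04717786  0.94137586 -0.33359255 -0.01737077]
top 50.271929489740245 273.37681101417155 218.74726641075333 [ 0.46819432 -0.06604465  1.09367612] [-0.69592484  0.71628516 -0.03550479  0.0369269 ]
{'time_s': 0.1, 'q': array([ 1.22651781,  0.41790558, -0.01029417,  1.61409905,  0.00469059,
        1.11069689, -0.05299889]), 'joint_vel': array([-7.82120737e-04, -9.73418878e-04, -6.76580454e-04, -1.47302813e-03,
       -9.93420742e-05, -9.72180849e-04, -3.09306627e-04]), 'joint_efforts': array([ 2.01188246e-03, -8.65826797e+01,  6.79704286e-01, -4.35635448e+01,
        1.90877327e-02,  4.97527726e-03, -5.87749719e-05]), 'eef_pos': array([ 0.18626345, -0.59629924,  0.24773456]), 'tool_rot': array([ 9.88562613e-01,  1.50810032e-01, -1.21232215e-04, -5.28837209e-04]), 'ft_force': array([-1.03730984,  0.58707415, -0.97705411]), 'wrist_torque': array([0.02537313, 0.0402906 , 0.00198543]), 'gripper_force': 0.0, 'gripper_width': 1.002005861748553}
```

```bash
ls
```

```text
h.py
pics
side.npz
top.npz
```

View pics/side0.png

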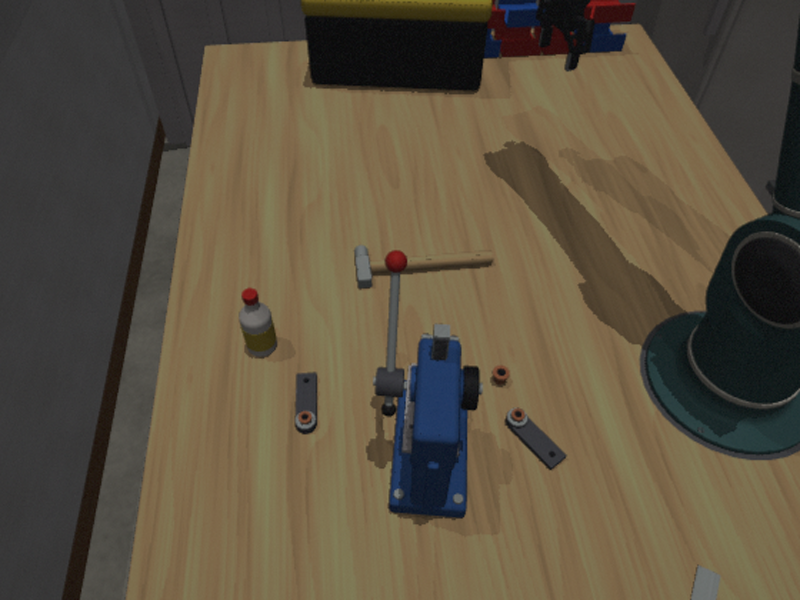

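View pics/top0.png

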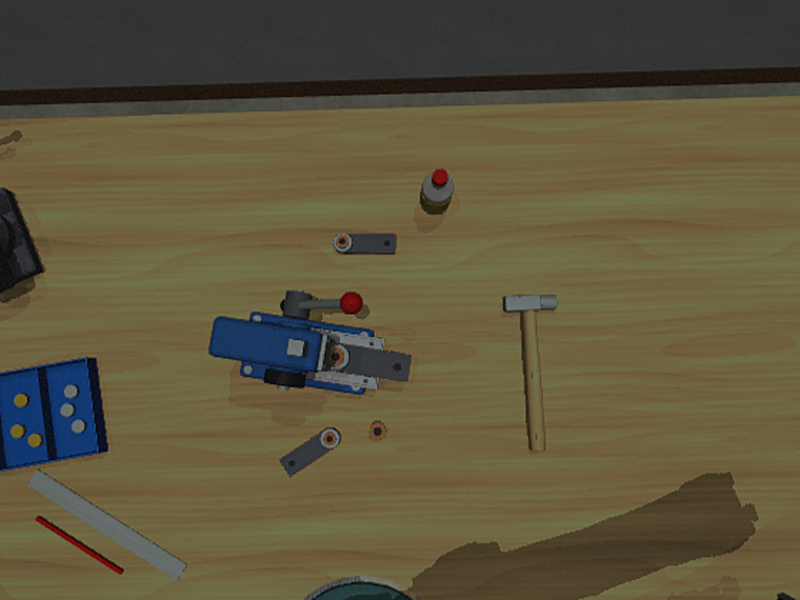

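The side view shows the press with its lever knob at (396,261), the hammer behind the knob and the oil bottle at (257,330). In the top view the press front faces image right (world -y). The link's front end is at (410,367), the knob at (351,302), the hub at (297,303), the ram at (297,347), the spare bush at (377,431) and the hammer at x≈530.

```bash
python3 - <<'E'
from h import *
f=load('top'); P=cloud(f); im=f['frame']
for n,(u,v) in dict(table=(480,400),linkbar=(380,362),linkend=(405,366),bush=(341,357),knob=(351,302),hub=(297,300),ram=(297,347),head=(265,343),bar=(325,304),spare=(377,426),bottle=(440,177),hammer=(530,303)).items():
    print(n,P[round(v*.7),round(u*.7)].round(4))
hsv=cv2.cvtColor(im,cv2.COLOR_RGB2HSV)
c=im[215:300,140:300]; cv2.imwrite('pics/top_c.png',cv2.resize(c[...,::-1],None,fx=5,fy=5,interpolation=cv2.INTER_CUBIC))
g=load('side'); Q=cloud(g)
for n,(u,v) in dict(knob=(396,261),hub=(390,382),bar=(393,320),ram=(442,330),hand=(389,408)).items():
    print('side',n,Q[round(v*.7),round(u*.7)].round(4))
# red knob points both cams
for F,X in((f,P),(g,Q)):
    h=cv2.cvtColor(F['frame'],cv2.COLOR_RGB2HSV)
    m=((h[...,0]<8)|(h[...,0]>172))&(h[...,1]>150)&(h[...,2]>50)&(X[...,2]>.25)
    k=X[m]; 
    if len(k):
        A=np.c_[2*k,np.ones(len(k))]
        s=np.linalg.lstsq(A,(k**2).sum(1),rcond=None)[0]; print('knob',len(k),k.mean(0),s[:3],np.sqrt(s[3]+s[:3]@s[:3]))
# head top
m=(P[...,2]>.228)&(P[...,2]<.24)&(np.abs(P[...,0]-P[240,185,0])<.15)
r=cv2.minAreaRect(P[m][:,:2].astype(np.float32)); print('head',r, cv2.boxPoints(r))
m=(P[...,2]>.0565)&(P[...,2]<.0605)&(hsv[...,1]<90)&(hsv[...,2]<90); m[:,:240]=0
r=cv2.minAreaRect(P[m][:,:2].astype(np.float32)); print('link',m.sum(),r,cv2.boxPoints(r))
E
```

```text
table [ 0.4271 -0.2133 -0.0044]
linkbar [ 0.4957 -0.0463  0.0612]
linkend [ 0.4877 -0.0875  0.0584]
bush [0.5039 0.0146 0.0749]
knob [ 0.5597 -0.0199  0.3443]
hub [0.5809 0.0645 0.206 ]
ram [0.5109 0.0542 0.2821]
head [0.5205 0.1039 0.2321]
bar [0.5653 0.0193 0.2771]
spare [ 0.3908 -0.0379  0.0222]
bottle [ 0.7737 -0.1476  0.1364]
hammer [ 0.5874 -0.3     0.0266]
side knob [ 0.5614 -0.0076  0.3379]
side hub [0.5769 0.079  0.2044]
side bar [0.5683 0.0291 0.2691]
side ram [0.5122 0.0615 0.2838]
side hand [nan nan nan]
knob 185 [ 0.55920231 -0.01858581  0.33827616] [ 0.56075953 -0.01841363  0.33053421] 0.012599388407848397
knob 165 [ 0.56130589 -0.01020906  0.33743548] [ 0.56109736 -0.01553804  0.33095598] 0.01261807117248525
head ((0.5395501852035522, 0.09916806221008301), (0.1549074351787567, 0.09394523501396179), 79.33492279052734) [[0.4790548  0.03174541]
 [0.57137716 0.01435918]
 [0.60004556 0.16659072]
 [0.5077232  0.18397695]]
link 371 ((0.48872849345207214, -0.03779763728380203), (0.10959706455469131, 0.0545366145670414), 79.19293212890625) [[ 0.45166895 -0.08651139]
 [ 0.5052383  -0.09673715]
 [ 0.52578807  0.01091611]
 [ 0.4722187   0.02114187]]
```

View pics/top_c.png

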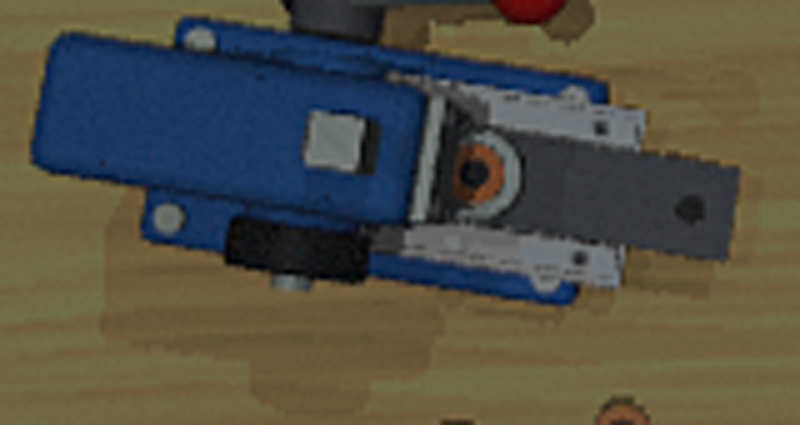

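The crop shows the link's front-end corners at crop (740,167) and (725,261), and the ram centre at (334,138). The bush is just in front of the head.

```bash
cat >> h.py <<'E'
def ray(f,u,v,z):
    h=f['range_z'].shape[0]; fl=h/2/np.tan(np.radians(float(f['vfov']))/2)
    d=R.from_quat(f['orientation']).apply([(u-f['cx'])/fl,(v-f['cy'])/fl,1]); o=f['origin']
    return o+d*(z-o[2])/d[2]
E
python3 - <<'E'
from h import *
f=load('top')
c=lambda u,v,z: ray(f,140+(u-2)/5,215+(v-2)/5,z)
a,b=c(740,167,.058),c(725,261,.058); a2=c(540,133,.058); b2=c(520,227,.058)
print('front',a,b,np.hypot(*(a-b)[:2]),(a+b)/2)
for p,q in((a,a2),(b,b2)):
    d=q-p; print('edge ang',np.degrees(np.arctan2(d[1],d[0])))
d=a-b; print('front ang+90',np.degrees(np.arctan2(d[1],d[0]))+90)
h1,h2=c(70,34,.235),c(420,88,.235); d=h1-h2;print('head edge',np.degrees(np.arctan2(d[1],d[0])))
ram=c(334,138,.282); print('ram',ram, 'bush',c(474,173,.0775))
for t in (98,99,100,101):
    x=np.array([np.cos(np.radians(t)),np.sin(np.radians(t))]); y=np.array([-x[1],x[0]])
    k=np.array([.561,-.017]); o=k+.0654*x+.062*y
    print(t,'origin from knob',o,'front in press',((a+b)/2)[:2].dot(x)-o@x,((a+b)/2)[:2].dot(y)-o@y, 'ram',(ram[:2]-o)@x,(ram[:2]-o)@y)
E
```

```text
front [ 0.50585365 -0.09639052  0.058     ] [ 0.46288479 -0.08811461  0.058     ] 0.043758583036182824 [ 0.48436922 -0.09225256  0.058     ]
edge ang 78.71039921096104
edge ang 78.99024840387689
front ang+90 79.09817959571635
head edge 79.57317051096979
ram [0.51245015 0.05707929 0.282     ] bush [0.50590014 0.02482208 0.0775    ]
98 origin from knob [0.49050146 0.0391348 ] front in press -0.12925526735479553 0.024358151633912695 ram 0.01471519311176668 -0.02423247547006454
99 origin from knob [0.48953251 0.03789588] front in press -0.12773838432679985 0.025459426948170993 ram 0.01536212536803561 -0.025636430558969657
100 origin from knob [0.48858533 0.03664024] front in press -0.12620251242305272 0.026534061273742526 ram 0.01598445669855718 -0.027051462343388122
101 origin from knob [0.48766021 0.03536826] front in press -0.12464811948501442 0.027581727266601297 ram 0.016581997535179426 -0.02847713979093101
```

The knob and the ram give the same press origin, (0.5125, 0.058), with press x at 79°. The link's front end is at press x = -0.153, so it is 33 mm short of the stop. I'll close the fingers, turn tool y along press x, and go to a hover in front of the link.

apply_moves:
  series:
    - {"tx":0.1,"ty":-0.085,"yaw":0.05,"gripper":0}
    - {"tx":0.22,"ty":-0.19,"yaw":0.1,"gripper":0}
    - {"tx":0.34,"ty":-0.295,"yaw":0.157,"gripper":0}
    - {"tx":0.46,"ty":-0.4,"yaw":0.157,"gripper":0}
    - {"tx":0.58,"ty":-0.5,"yaw":0.157,"gripper":0}
    - {"tx":0.7,"ty":-0.6,"yaw":0.157,"gripper":0}
    - {"tx":0.82,"ty":-0.71,"yaw":0.157,"gripper":0}
    - {"tx":0.92,"ty":-0.8,"yaw":0.157,"gripper":0}
    - {"tx":0.98,"ty":-0.85,"yaw":0.157,"gripper":0}
    - {"tx":0.98,"ty":-0.85,"yaw":0.157,"gripper":0}
    - {"tx":0.98,"ty":-0.85,"yaw":0.157,"gripper":0}
    - {"tx":0.98,"ty":-0.85,"yaw":0.157,"gripper":0}

```text
invalid input
```

```bash
cat >> h.py <<'E'
O=np.array([.5125,.058,0]); T=np.radians(79)
M=np.array([[np.cos(T),-np.sin(T),0],[np.sin(T),np.cos(T),0],[0,0,1]])  # press axes as columns
def st():
    s=manip.sense(); t=R.from_quat(s['tool_rot']).as_matrix()
    print('t',round(s['time_s'],2),'tcp',s['eef_pos'].round(4),'press',(M.T@(s['eef_pos']-O)).round(4),'tooly deg',np.degrees(np.arctan2(t[1,1],t[0,1])).round(2),'Fpress',(M.T@s['ft_force']).round(1),'w',round(s['gripper_width'],2))
    return s,t
def to(p):  # scaled shift to press-frame point
    s,t=st(); print('shift',(t.T@(M@np.array(p)+O-s['eef_pos'])/.4).round(3))
E
python3 - <<'E'
from h import *
to([-.205,0,.15]); 
f=grab('side'); cv2.imwrite('pics/side1.png',cv2.resize(f['frame'][...,::-1],(800,600)))
E
```

```text
t 0.1 tcp [ 0.1863 -0.5963  0.2477] press [-0.7045  0.1954  0.2477] tooly deg -72.65 Fpress [ 0.4  1.1 -1. ] w 1.0
shift [ 1.023 -0.867  0.245]
```

View pics/side1.png

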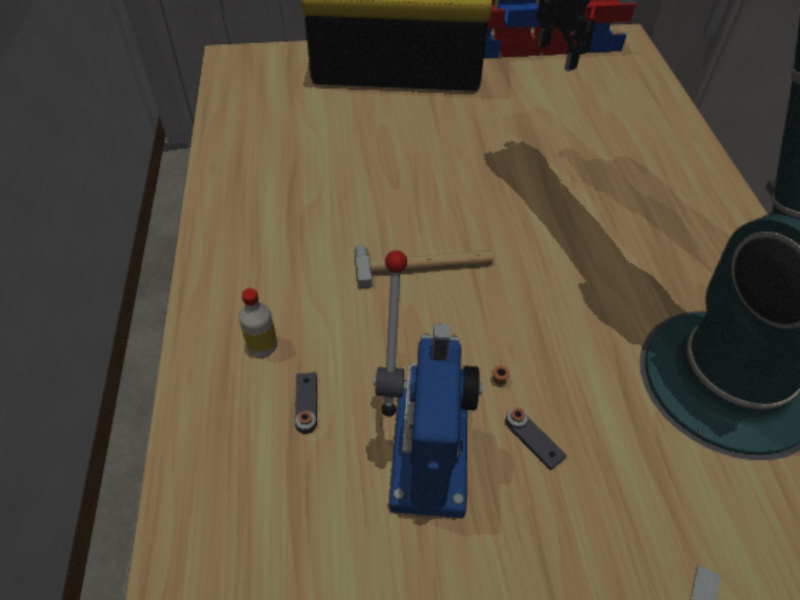

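The move was refused and the picture is unchanged. I'll retry with all the keys given.

apply_moves:
  series:
    - {"tx":0.1,"ty":-0.085,"tz":0,"yaw":0.05,"gripper":0}
    - {"tx":0.22,"ty":-0.19,"tz":0,"yaw":0.1,"gripper":0}
    - {"tx":0.34,"ty":-0.295,"tz":0,"yaw":0.157,"gripper":0}
    - {"tx":0.46,"ty":-0.4,"tz":0,"yaw":0.157,"gripper":0}
    - {"tx":0.58,"ty":-0.5,"tz":0,"yaw":0.157,"gripper":0}
    - {"tx":0.7,"ty":-0.6,"tz":0,"yaw":0.157,"gripper":0}
    - {"tx":0.82,"ty":-0.71,"tz":0,"yaw":0.157,"gripper":0}
    - {"tx":0.92,"ty":-0.8,"tz":0,"yaw":0.157,"gripper":0}
    - {"tx":0.98,"ty":-0.85,"tz":0,"yaw":0.157,"gripper":0}
    - {"tx":0.98,"ty":-0.85,"tz":0,"yaw":0.157,"gripper":0}
    - {"tx":0.98,"ty":-0.85,"tz":0,"yaw":0.157,"gripper":0}

```text
time_s: 1.52
eef_pos: [0.4588, -0.1557, 0.2481]
tool_rot: [0.995, -0.095, -0.0, 0.0]
ft_force: [-0.3, 0.4, 0.5]
gripper_width: -0.001
gripper_force: 0.0
```

```bash
python3 - <<'E'
from h import *
to([-.205,0,.060]); 
f=grab('side'); cv2.imwrite('pics/side2.png',cv2.resize(f['frame'][...,::-1],(800,600)))
E
```

```text
t 1.52 tcp [ 0.4588 -0.1557  0.2481] press [-0.22    0.012   0.2481] tooly deg -100.94 Fpress [0.3 0.4 0.5] w -0.0
shift [ 0.03  -0.038  0.47 ]
```

View pics/side2.png

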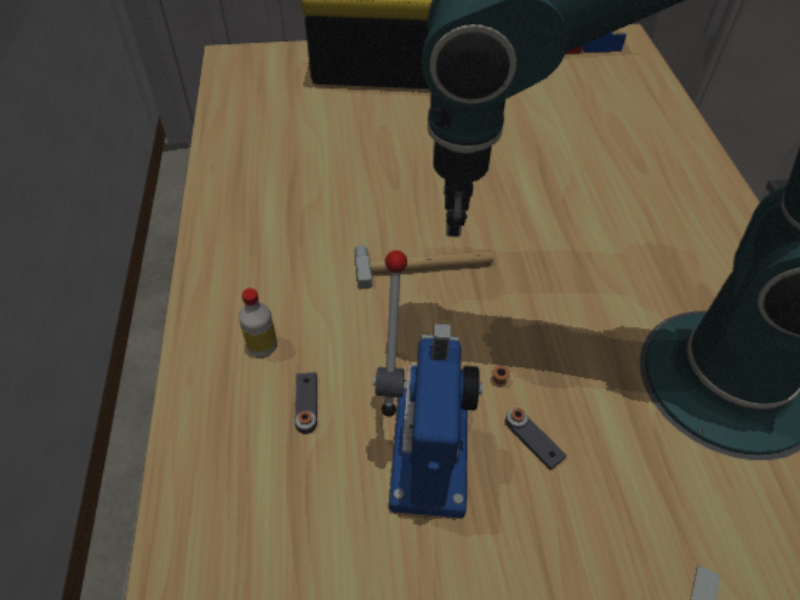

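The closed fingers are at (455,230) with the wrist knuckle at (475,65), and nothing in the scene has moved. The knuckle is wide, so I'll open the fingers to 40 mm and push with the back of the front finger. That keeps the wrist away from the lever knob.

apply_moves:
  series:
    - {"tx":0.02,"ty":0.02,"tz":0.08,"yaw":0,"gripper":40}
    - {"tx":0.02,"ty":0.02,"tz":0.18,"yaw":0,"gripper":40}
    - {"tx":0.02,"ty":0.02,"tz":0.28,"yaw":0,"gripper":40}
    - {"tx":0.02,"ty":0.02,"tz":0.38,"yaw":0,"gripper":40}
    - {"tx":0.02,"ty":0.02,"tz":0.45,"yaw":0,"gripper":40}
    - {"tx":0.02,"ty":0.02,"tz":0.485,"yaw":0,"gripper":40}
    - {"tx":0.02,"ty":0.02,"tz":0.485,"yaw":0,"gripper":40}
    - {"tx":0.02,"ty":0.02,"tz":0.485,"yaw":0,"gripper":40}

```text
time_s: 2.58
eef_pos: [0.466, -0.1649, 0.0553]
tool_rot: [0.995, -0.095, 0.001, 0.0]
ft_force: [0.3, -0.0, 0.7]
gripper_width: 0.469
gripper_force: 0.0
```

```bash
python3 - <<'E'
from h import *
st()
f=grab('side'); c=f['frame'][130:330,190:430]; g=grab('top')['frame'][190:310,130:370]
a=cv2.resize(c[...,::-1],(480,400),interpolation=cv2.INTER_CUBIC); cv2.imwrite('pics/c3.png',cv2.resize(a,(720,600)))
E
```

```text
t 2.58 tcp [ 0.466  -0.1649  0.0553] press [-0.2277  0.0031  0.0553] tooly deg -100.93 Fpress [ 0.  -0.3  0.7] w 0.47
```

View pics/c3.png

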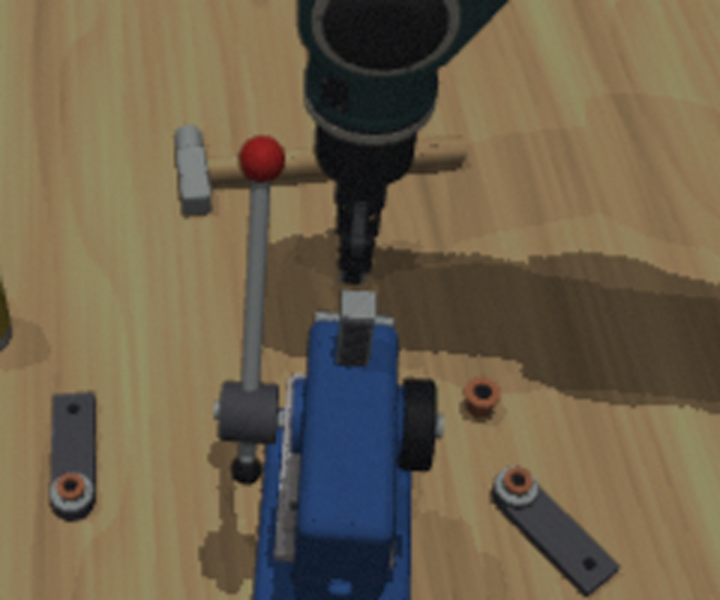

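The front finger is lined up with the link and the wrist is clear of the knob, which is at (262,158). Now I'll push.

apply_moves:
  series:
    - {"tx":0,"ty":-0.03,"tz":0,"yaw":0,"gripper":40}
    - {"tx":0,"ty":-0.06,"tz":0,"yaw":0,"gripper":40}
    - {"tx":0,"ty":-0.075,"tz":0,"yaw":0,"gripper":40}
    - {"tx":0,"ty":-0.085,"tz":0,"yaw":0,"gripper":40}
    - {"tx":0,"ty":-0.095,"tz":0,"yaw":0,"gripper":40}
    - {"tx":0,"ty":-0.105,"tz":0,"yaw":0,"gripper":40}
    - {"tx":0,"ty":-0.115,"tz":0,"yaw":0,"gripper":40}
    - {"tx":0,"ty":-0.125,"tz":0,"yaw":0,"gripper":40}
    - {"tx":0,"ty":-0.135,"tz":0,"yaw":0,"gripper":40}
    - {"tx":0,"ty":-0.145,"tz":0,"yaw":0,"gripper":40}
    - {"tx":0,"ty":-0.15,"tz":0,"yaw":0,"gripper":40}

```text
time_s: 4.05
eef_pos: [0.4768, -0.1052, 0.0542]
tool_rot: [0.995, -0.095, -0.0, -0.0]
ft_force: [-0.9, -2.5, -0.0]
gripper_width: 0.469
gripper_force: 1.6
```

```bash
python3 - <<'E'
from h import *
st()
E
```

```text
t 4.05 tcp [ 0.4768 -0.1052  0.0542] press [-0.167   0.0038  0.0542] tooly deg -100.89 Fpress [-2.7  0.4 -0. ] w 0.47
```

apply_moves:
  series:
    - {"tx":0,"ty":-0.007,"tz":0,"yaw":0,"gripper":40}
    - {"tx":0,"ty":-0.014,"tz":0,"yaw":0,"gripper":40}
    - {"tx":0,"ty":-0.02,"tz":0,"yaw":0,"gripper":40}
    - {"tx":0,"ty":-0.025,"tz":0,"yaw":0,"gripper":40}

```text
time_s: 4.55
eef_pos: [0.4787, -0.0956, 0.0543]
tool_rot: [0.995, -0.095, -0.0, -0.0]
ft_force: [-0.6, -3.6, -0.5]
gripper_width: 0.467
gripper_force: 1.5
```

```bash
python3 - <<'E'
from h import *
st()
E
```

```text
t 4.55 tcp [ 0.4787 -0.0956  0.0543] press [-0.1572  0.0038  0.0543] tooly deg -100.91 Fpress [-3.6 -0.1 -0.5] w 0.47
```

apply_moves:
  series:
    - {"tx":0,"ty":-0.005,"tz":0,"yaw":0,"gripper":40}
    - {"tx":0,"ty":-0.01,"tz":0,"yaw":0,"gripper":40}
    - {"tx":0,"ty":-0.01,"tz":0,"yaw":0,"gripper":40}

```text
time_s: 4.92
eef_pos: [0.4796, -0.0915, 0.0543]
tool_rot: [0.995, -0.095, 0.0, -0.0]
ft_force: [-0.8, -0.4, 0.3]
gripper_width: 0.467
gripper_force: 0.2
```

```bash
python3 - <<'E'
from h import *
st()
g=grab('top')['frame']; c=g[215:300,140:300]; cv2.imwrite('pics/c4.png',cv2.resize(c[...,::-1],None,fx=5,fy=5,interpolation=cv2.INTER_CUBIC))
E
```

```text
t 4.92 tcp [ 0.4796 -0.0915  0.0543] press [-0.153   0.0038  0.0543] tooly deg -100.89 Fpress [-0.5  0.7  0.3] w 0.47
```

apply_moves:
  series:
    - {"tx":0,"ty":-0.005,"tz":0,"yaw":0,"gripper":40}
    - {"tx":0,"ty":-0.01,"tz":0,"yaw":0,"gripper":40}

```text
time_s: 5.22
eef_pos: [0.4796, -0.0907, 0.0543]
tool_rot: [0.995, -0.096, -0.0, 0.001]
ft_force: [-6.6, -27.8, 4.9]
gripper_width: 0.469
gripper_force: 14.6
```

```bash
python3 - <<'E'
from h import *
st()
E
```

```text
t 5.22 tcp [ 0.4796 -0.0907  0.0543] press [-0.1523  0.0039  0.0543] tooly deg -101.06 Fpress [-28.6   1.2   4.9] w 0.47
```

The force rose to 28.6 N at TCP x = -0.152, so the link is against the stop. Back off and lift.

apply_moves:
  series:
    - {"tx":0,"ty":0.03,"tz":0,"yaw":0,"gripper":40}
    - {"tx":0,"ty":0.09,"tz":0,"yaw":0,"gripper":40}
    - {"tx":0,"ty":0.15,"tz":-0.06,"yaw":0,"gripper":40}
    - {"tx":0,"ty":0.15,"tz":-0.2,"yaw":0,"gripper":0}
    - {"tx":0,"ty":0.15,"tz":-0.35,"yaw":0,"gripper":0}
    - {"tx":0,"ty":0.15,"tz":-0.5,"yaw":0,"gripper":0}
    - {"tx":0,"ty":0.15,"tz":-0.65,"yaw":0,"gripper":0}
    - {"tx":0,"ty":0.15,"tz":-0.8,"yaw":0,"gripper":0}
    - {"tx":0,"ty":0.15,"tz":-0.92,"yaw":0,"gripper":0}
    - {"tx":0,"ty":0.15,"tz":-0.92,"yaw":0,"gripper":0}
    - {"tx":0,"ty":0.15,"tz":-0.92,"yaw":0,"gripper":0}

```text
time_s: 6.6
eef_pos: [0.4687, -0.1467, 0.4218]
tool_rot: [0.995, -0.095, -0.0, -0.0]
ft_force: [-0.0, -0.1, 0.6]
gripper_width: 0.005
gripper_force: 0.0
```

```bash
python3 - <<'E'
from h import *
to([-.012,-.062,.42])
f=grab('top'); g=f['frame']; c=g[205:300,140:300]; cv2.imwrite('pics/c5.png',cv2.resize(c[...,::-1],None,fx=5,fy=5,interpolation=cv2.INTER_CUBIC))
E
```

```text
t 6.6 tcp [ 0.4687 -0.1467  0.4218] press [-0.2093  0.0039  0.4218] tooly deg -100.89 Fpress [-0.1 -0.   0.6] w 0.0
shift [ 0.166 -0.493  0.004]
```

View pics/c5.png

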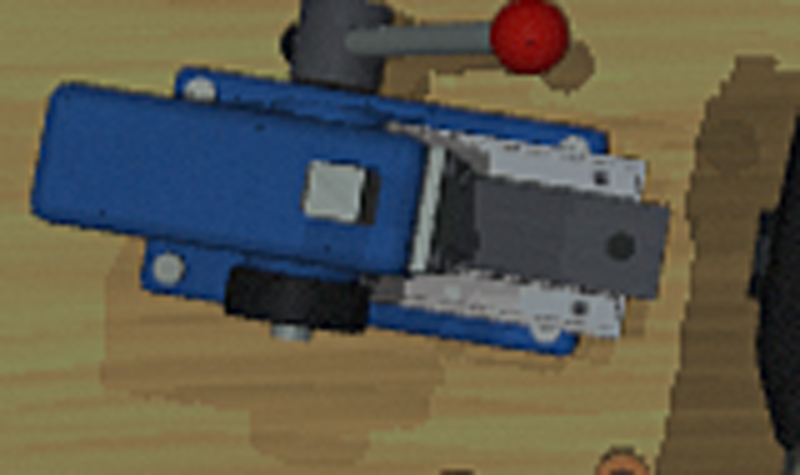

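The link's front end is now at crop (662,252), having moved about 33 mm, so it is home and the bush is hidden under the head. The lever is still up. Next I'll go behind the bar.

apply_moves:
  series:
    - {"tx":0.03,"ty":-0.1,"tz":0,"yaw":0,"gripper":0}
    - {"tx":0.075,"ty":-0.22,"tz":0,"yaw":0,"gripper":0}
    - {"tx":0.12,"ty":-0.35,"tz":0,"yaw":0,"gripper":0}
    - {"tx":0.166,"ty":-0.46,"tz":0,"yaw":0,"gripper":0}
    - {"tx":0.166,"ty":-0.493,"tz":0,"yaw":0,"gripper":0}
    - {"tx":0.166,"ty":-0.493,"tz":0.1,"yaw":0,"gripper":0}
    - {"tx":0.166,"ty":-0.493,"tz":0.18,"yaw":0,"gripper":0}
    - {"tx":0.166,"ty":-0.493,"tz":0.237,"yaw":0,"gripper":0}
    - {"tx":0.166,"ty":-0.493,"tz":0.237,"yaw":0,"gripper":0}

```text
time_s: 7.78
eef_pos: [0.5704, 0.0336, 0.3256]
tool_rot: [0.995, -0.095, -0.002, 0.0]
ft_force: [-0.5, -0.1, 0.3]
gripper_width: -0.003
gripper_force: 0.0
```

```bash
python3 - <<'E'
from h import *
to([-.033,-.062,.327])
f=grab('side'); c=f['frame'][110:310,190:430]
cv2.imwrite('pics/c6.png',cv2.resize(c[...,::-1],(720,600),interpolation=cv2.INTER_CUBIC))
E
```

```text
t 7.78 tcp [0.5704 0.0336 0.3256] press [-0.0129 -0.0615  0.3256] tooly deg -100.94 Fpress [-0.1  0.4  0.3] w -0.0
shift [ 0.001  0.05  -0.003]
```

View pics/c6.png

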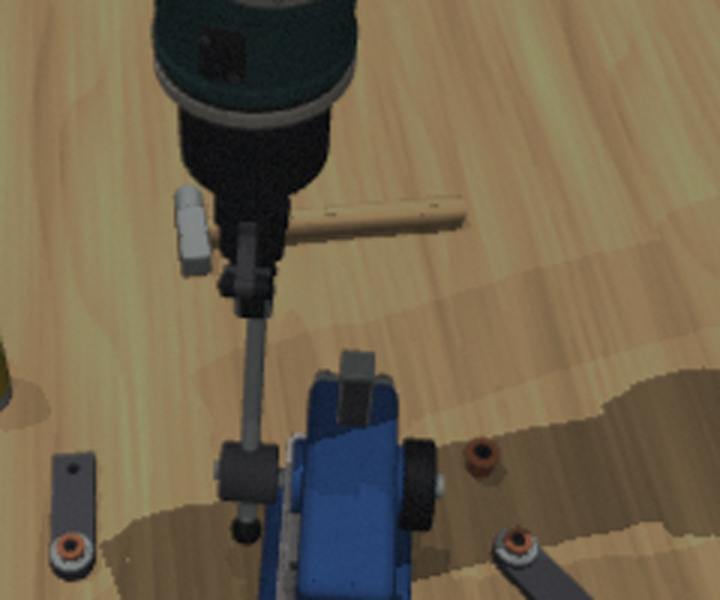

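The tip sits at (250,310), in line with the lever bar. I'll push along the bar's arc, first up to where the ram meets the bush.

apply_moves:
  series:
    - {"tx":0,"ty":0.03,"tz":-0.003,"yaw":0,"gripper":0}
    - {"tx":0,"ty":0.05,"tz":-0.003,"yaw":0,"gripper":0}
    - {"tx":0,"ty":0.07,"tz":0.01,"yaw":0,"gripper":0}
    - {"tx":0,"ty":0.09,"tz":0.022,"yaw":0,"gripper":0}
    - {"tx":0,"ty":0.102,"tz":0.032,"yaw":0,"gripper":0}
    - {"tx":0,"ty":0.114,"tz":0.042,"yaw":0,"gripper":0}
    - {"tx":0,"ty":0.125,"tz":0.052,"yaw":0,"gripper":0}
    - {"tx":0,"ty":0.135,"tz":0.063,"yaw":0,"gripper":0}

```text
time_s: 8.82
eef_pos: [0.5612, -0.0189, 0.302]
tool_rot: [0.995, -0.095, -0.0, -0.0]
ft_force: [1.5, -0.3, 5.2]
gripper_width: -0.001
gripper_force: 2.1
```

```bash
python3 - <<'E'
from h import *
st()
s=lambda t:(-(22-138*np.cos(t)+6*np.sin(t)+13+12.9)/400,-(190+138*np.sin(t)+6*np.cos(t)+17-325.6)/400)
for d in range(40,-7,-3): print(d,np.round(s(np.radians(d)),3))
f=grab('side'); c=f['frame'][110:310,190:430]
cv2.imwrite('pics/c7.png',cv2.resize(c[...,::-1],(720,600),interpolation=cv2.INTER_CUBIC))
E
```

```text
t 8.82 tcp [ 0.5612 -0.0189  0.302 ] press [-0.0662 -0.0624  0.302 ] tooly deg -100.9 Fpress [-0.  -1.5  5.2] w -0.0
40 [0.135 0.063]
37 [0.147 0.077]
34 [0.158 0.091]
31 [0.168 0.106]
28 [0.178 0.121]
25 [0.187 0.137]
22 [0.195 0.153]
19 [0.202 0.17 ]
16 [0.208 0.187]
13 [0.213 0.204]
10 [0.217 0.222]
7 [0.221 0.24 ]
4 [0.223 0.257]
1 [0.225 0.275]
-2 [0.226 0.294]
-5 [0.225 0.312]
```

View pics/c7.png

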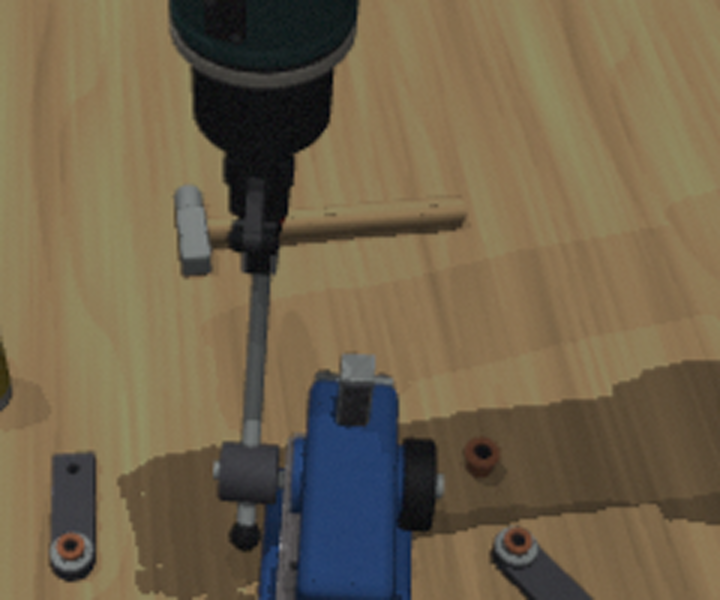

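The fingertip rests on the bar at (260,265) with 5 N, and the ram has come down. I'll continue along the arc.

apply_moves:
  series:
    - {"tx":0,"ty":0.012,"tz":0.014,"yaw":0,"gripper":0}
    - {"tx":0,"ty":0.023,"tz":0.028,"yaw":0,"gripper":0}
    - {"tx":0,"ty":0.033,"tz":0.043,"yaw":0,"gripper":0}
    - {"tx":0,"ty":0.043,"tz":0.058,"yaw":0,"gripper":0}
    - {"tx":0,"ty":0.052,"tz":0.074,"yaw":0,"gripper":0}
    - {"tx":0,"ty":0.06,"tz":0.09,"yaw":0,"gripper":0}
    - {"tx":0,"ty":0.067,"tz":0.107,"yaw":0,"gripper":0}

```text
time_s: 9.75
eef_pos: [0.5563, -0.0458, 0.26]
tool_rot: [0.995, -0.095, 0.0, 0.0]
ft_force: [-2.8, -3.2, 14.3]
gripper_width: -0.0
gripper_force: 5.9
```

```bash
python3 -c "
from h import *
st()"
```

```text
t 9.75 tcp [ 0.5563 -0.0458  0.26  ] press [-0.0935 -0.0628  0.26  ] tooly deg -100.94 Fpress [-3.7  2.1 14.3] w -0.0
```

apply_moves:
  series:
    - {"tx":0,"ty":0.006,"tz":0.017,"yaw":0,"gripper":0}
    - {"tx":0,"ty":0.011,"tz":0.034,"yaw":0,"gripper":0}
    - {"tx":0,"ty":0.015,"tz":0.052,"yaw":0,"gripper":0}
    - {"tx":0,"ty":0.019,"tz":0.07,"yaw":0,"gripper":0}
    - {"tx":0,"ty":0.021,"tz":0.087,"yaw":0,"gripper":0}

```text
time_s: 10.38
eef_pos: [0.5548, -0.0546, 0.2251]
tool_rot: [0.995, -0.096, 0.001, 0.001]
ft_force: [-1.9, -6.2, 13.6]
gripper_width: 0.003
gripper_force: 6.3
```

```bash
python3 -c "
from h import *
st()"
```

```text
t 10.38 tcp [ 0.5548 -0.0546  0.2251] press [-0.1024 -0.063   0.2251] tooly deg -100.97 Fpress [-6.4  0.7 13.6] w 0.0
```

apply_moves:
  series:
    - {"tx":0,"ty":0.002,"tz":0.01,"yaw":0,"gripper":0}
    - {"tx":0,"ty":0.002,"tz":0.02,"yaw":0,"gripper":0}
    - {"tx":0,"ty":0.002,"tz":0.02,"yaw":0,"gripper":0}

```text
time_s: 10.75
eef_pos: [0.5546, -0.0555, 0.217]
tool_rot: [0.995, -0.096, 0.0, 0.001]
ft_force: [-0.1, -6.2, 10.3]
gripper_width: -0.004
gripper_force: 5.3
```

```bash
python3 -c "
from h import *
st()"
```

```text
t 10.75 tcp [ 0.5546 -0.0555  0.217 ] press [-0.1033 -0.063   0.217 ] tooly deg -100.97 Fpress [-6.1 -1.  10.3] w -0.0
```

apply_moves:
  series:
    - {"tx":0,"ty":0,"tz":0.008,"yaw":0,"gripper":0}
    - {"tx":0,"ty":0,"tz":0.015,"yaw":0,"gripper":0}

```text
time_s: 11.0
eef_pos: [0.5547, -0.0554, 0.2112]
tool_rot: [0.995, -0.096, 0.001, 0.001]
ft_force: [-1.3, -6.3, 14.2]
gripper_width: -0.0
gripper_force: 6.9
```

```bash
python3 -c "
from h import *
st()"
```

```text
t 11.0 tcp [ 0.5547 -0.0554  0.2112] press [-0.1033 -0.0631  0.2112] tooly deg -100.97 Fpress [-6.4  0.  14.2] w -0.0
```

apply_moves:
  series:
    - {"tx":0,"ty":0,"tz":0.006,"yaw":0,"gripper":0}
    - {"tx":0,"ty":0,"tz":0.012,"yaw":0,"gripper":0}

```text
time_s: 11.25
eef_pos: [0.5547, -0.0555, 0.2067]
tool_rot: [0.995, -0.096, 0.001, 0.001]
ft_force: [-4.0, -7.0, 17.8]
gripper_width: 0.001
gripper_force: 9.5
```

```bash
python3 -c "
from h import *
st()"
```

```text
t 11.25 tcp [ 0.5547 -0.0555  0.2067] press [-0.1033 -0.0631  0.2067] tooly deg -100.98 Fpress [-7.7  2.6 17.8] w 0.0
```

apply_moves:
  series:
    - {"tx":0,"ty":0,"tz":0.006,"yaw":0,"gripper":0}
    - {"tx":0,"ty":0,"tz":0.006,"yaw":0,"gripper":0}

```text
time_s: 11.5
eef_pos: [0.5548, -0.0555, 0.2044]
tool_rot: [0.995, -0.096, 0.001, 0.001]
ft_force: [-3.8, -6.7, 20.1]
gripper_width: 0.001
gripper_force: 10.2
```

```bash
python3 - <<'E'
from h import *
st()
f=grab('side'); c=f['frame'][110:310,190:430]
cv2.imwrite('pics/c8.png',cv2.resize(c[...,::-1],(720,600),interpolation=cv2.INTER_CUBIC))
P=cloud(f); k=P[230:262,290:325]; z=k[...,2]; z=z[(z>.24)&(z<.3)]; print('ram top',np.percentile(z,[50,90]),len(z))
E
```

```text
t 11.5 tcp [ 0.5548 -0.0555  0.2044] press [-0.1033 -0.0631  0.2044] tooly deg -100.97 Fpress [-7.3  2.5 20.1] w 0.0
ram top [0.26678884 0.26961301] 213
```

View pics/c8.png

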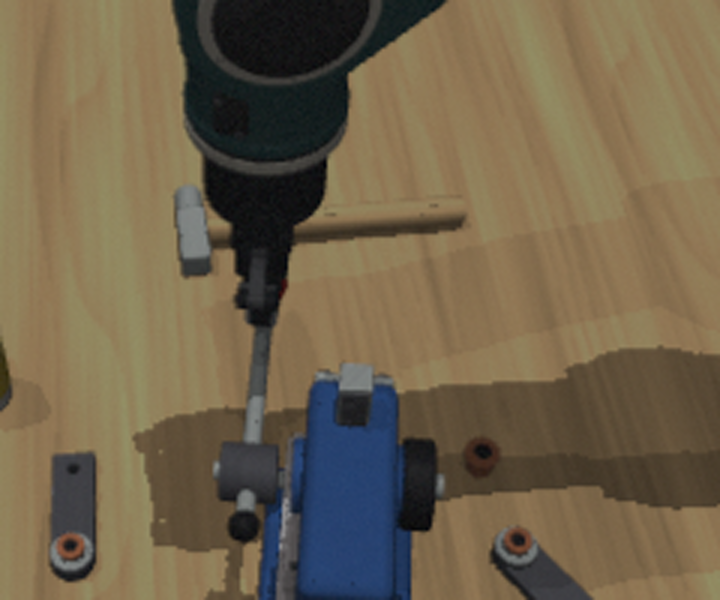

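The lever is about level, with the red knob just visible under the gripper at (283,290). The ram top has dropped to about z = 0.2695, roughly 12.5 mm down, which fits a seated bush. I'll press slightly more to confirm that it goes hard.

apply_moves:
  series:
    - {"tx":0,"ty":0,"tz":0.008,"yaw":0,"gripper":0}
    - {"tx":0,"ty":0,"tz":0.008,"yaw":0,"gripper":0}

```text
time_s: 11.8
eef_pos: [0.5548, -0.0554, 0.2014]
tool_rot: [0.995, -0.096, 0.001, 0.001]
ft_force: [-6.4, -6.1, 23.5]
gripper_width: -0.0
gripper_force: 11.8
```

```bash
python3 - <<'E'
from h import *
st()
# ram-top (light grey face) height: 3x3 px medians near its centre, before and after
a=load('top'); b0=np.median(cloud(a)[241:246,205:211,2]); print('top before(up)',b0)
g=grab('side'); P=cloud(g)
u,v=190+355*240/720,110+380/3; u=int(u);v=int(v)
print('side now',np.nanmedian(P[v-2:v+3,u-3:u+4,2]),P[v,u])
f=grab('top'); Q=cloud(f); print('top now',np.nanmedian(Q[241:246,205:211,2]))
E
```

```text
t 11.8 tcp [ 0.5548 -0.0554  0.2014] press [-0.1032 -0.0632  0.2014] tooly deg -100.97 Fpress [-7.2  5.1 23.5] w -0.0
top before(up) nan
side now 0.2684706543599711 [0.51291695 0.06122719 0.26866189]
top now 0.2669907874831397
```

The ram is at least 13 mm down and the lever is past level, with the force rising to 23 N, so the bush is seated. I'll follow the arc back up so the lever returns without the knob catching the finger.

apply_moves:
  series:
    - {"tx":0,"ty":0,"tz":-0.043,"yaw":0,"gripper":0}
    - {"tx":0,"ty":-0.004,"tz":-0.078,"yaw":0,"gripper":0}
    - {"tx":0,"ty":-0.012,"tz":-0.114,"yaw":0,"gripper":0}
    - {"tx":0,"ty":-0.023,"tz":-0.148,"yaw":0,"gripper":0}
    - {"tx":0,"ty":-0.038,"tz":-0.181,"yaw":0,"gripper":0}
    - {"tx":0,"ty":-0.057,"tz":-0.212,"yaw":0,"gripper":0}
    - {"tx":0,"ty":-0.078,"tz":-0.241,"yaw":0,"gripper":0}
    - {"tx":0,"ty":-0.103,"tz":-0.268,"yaw":0,"gripper":0}
    - {"tx":0,"ty":-0.13,"tz":-0.292,"yaw":0,"gripper":0}
    - {"tx":0,"ty":-0.154,"tz":-0.309,"yaw":0,"gripper":0}
    - {"tx":0,"ty":-0.2,"tz":-0.33,"yaw":0,"gripper":0}
    - {"tx":0,"ty":-0.24,"tz":-0.36,"yaw":0,"gripper":0}

```text
time_s: 13.4
eef_pos: [0.5726, 0.0414, 0.3447]
tool_rot: [0.995, -0.095, -0.0, 0.0]
ft_force: [0.2, -0.3, -0.7]
gripper_width: 0.001
gripper_force: 0.0
```

```bash
python3 -c "
from h import *
st()"
```

```text
t 13.4 tcp [0.5726 0.0414 0.3447] press [-0.0048 -0.0622  0.3447] tooly deg -100.89 Fpress [-0.3 -0.2 -0.7] w 0.0
```

apply_moves:
  series:
    - {"tx":0,"ty":-0.02,"tz":-0.12,"yaw":0,"gripper":0}
    - {"tx":0,"ty":0,"tz":-0.25,"yaw":0,"gripper":0}
    - {"tx":-0.05,"ty":0.1,"tz":-0.26,"yaw":0,"gripper":0}
    - {"tx":-0.1,"ty":0.22,"tz":-0.26,"yaw":0,"gripper":0}
    - {"tx":-0.16,"ty":0.35,"tz":-0.26,"yaw":0,"gripper":0}
    - {"tx":-0.2,"ty":0.48,"tz":-0.26,"yaw":0,"gripper":0}
    - {"tx":-0.2,"ty":0.6,"tz":-0.26,"yaw":0,"gripper":0}
    - {"tx":-0.2,"ty":0.65,"tz":-0.26,"yaw":0,"gripper":0}
    - {"tx":-0.2,"ty":0.65,"tz":-0.26,"yaw":0,"gripper":0}
    - {"tx":-0.2,"ty":0.65,"tz":-0.26,"yaw":0,"gripper":0}

```text
time_s: 14.65
eef_pos: [0.4453, -0.1989, 0.4485]
tool_rot: [0.996, -0.094, 0.0, -0.0]
ft_force: [-0.2, -0.3, -0.5]
gripper_width: 0.001
gripper_force: 0.0
```

```bash
python3 - <<'E'
from h import *
st()
out=[]
f=grab('top'); Q=cloud(f)
h=cv2.cvtColor(f['frame'],cv2.COLOR_RGB2HSV); m=((h[...,0]<8)|(h[...,0]>172))&(h[...,1]>150)&(h[...,2]>50)&(Q[...,2]>.25)
k=Q[m]; s=np.linalg.lstsq(np.c_[2*k,np.ones(len(k))],(k**2).sum(1),rcond=None)[0]; print('knob',len(k),s[:3])
z=Q[236:250,203:213,2]; z=z[z>.25]; print('ram top up',np.median(z),len(z))
g=grab('side')
a=cv2.resize(f['frame'][205:300,140:300],(800,475),interpolation=cv2.INTER_CUBIC)
cv2.imwrite('pics/c9.png',a[...,::-1])
E
```

```text
t 14.65 tcp [ 0.4453 -0.1989  0.4485] press [-0.265   0.0169  0.4485] tooly deg -100.83 Fpress [-0.3  0.1 -0.5] w 0.0
knob 185 [ 0.56049966 -0.0183276   0.329962  ]
ram top up 0.28023884330290616 113
```

View pics/c9.png

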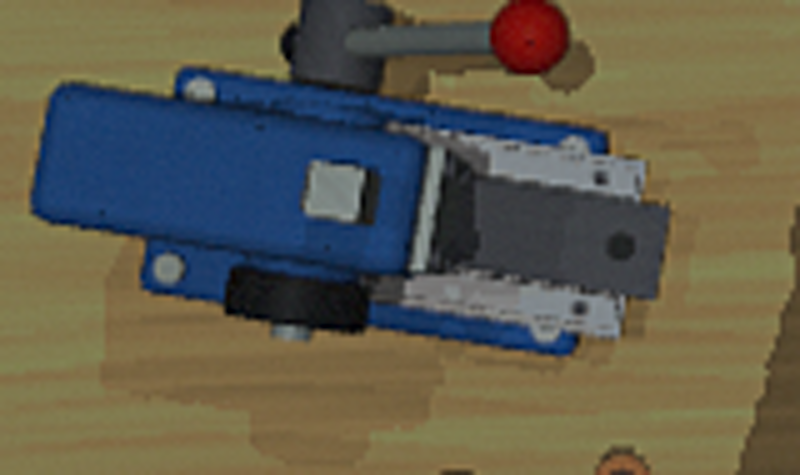

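The lever knob is back at its start position and the link is still at the stop, with its front end at (662,252). The ram travelled about 13 mm against the 12 mm needed, so I'll hand in.

```bash
python3 -c "
from cell import manip
print(manip.close_job())"
```

```text
the job is handed in; nothing more can be done
None
```

I handed the job in at about 15 s: the link is against the end stop, the lever is back at the top and nothing else was touched; the bush should be seated, judging by about 13 mm of ram travel (12 mm needed), though it was hidden under the head and no verdict came back.

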